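# Fit the stacked bearings to their gear shafts

### The arm

A 6-joint arm with a two-finger parallel gripper is mounted at the origin on a cart in front of the work surface, level with it; the furniture and walls round the work are solid. World frame = base frame: x ahead of the robot, y to its left, z up, the work surface at z = 0. Lengths are in m, angles in rad, forces in N, time in s.
With the tool pointing down it reaches from about 0.35 to 0.775 m from the base axis. Payload 5.5 kg.
Tool frame: the origin (TCP) lies between the finger pads; the fingertips stand 19 mm ahead of it and the grasp point (between the pads) is the TCP; z points along the fingers, y is the line along which they close (so a half turn about z gives the same grasp; the last joint's range is limited). The gripper opens to 85 mm and grips with 20 to 120 N. Pads are 22 mm wide; open, the fingers measure 114 mm over their backs; the gripper's body (76 mm by 85 mm) begins 54 mm behind the grasp point. The pads swing forward as they close: fully open they stand 13 mm farther back than shut.
Start: joints at [-1.432, 0.313, 0.046, 1.304, 0, 1.431], TCP at [0.158, -0.553, 0.25] pointing down, gripper open.
Joint ranges: [-2.76, 2.76], [-0.86, 1.69], [-1.03, 1.26], [-2.2, 2.34], [-1.47, 1.5], [-3.14, 3.14]. Speed limits (rad/s): [2.57, 2.57, 3.14, 3.14, 3.14, 3.14].

### API

Orientations are given as a unit quaternion [w, x, y, z].
In Python, from workcell import env gives the robot as it stands.
- The arm moves only by the tool carry_out, never from a script. Its argument "increments" is a list that holds one entry, the list of rows, each a list of 6 numbers: the shift along the tool's x, y, z each as a share of 50 cm, from -1 to 1, then the turn, a rotation vector about the tool's x, y, z each as a share of 2 pi rad, from -1 to 1. In form: [[[x, y, z, ax, ay, az], ...]]. A call has 1 to 5 rows; each row is the pose to reach, as a shift and turn from the pose commanded when the call began, along the tool's axes at that moment, turning the shorter way round; what a row does not reach only later rows make up. A row lasts 1/8 s, in which the tool goes at most 62.5 mm and 10.7 degrees, less where a joint would pass 70% of its speed; a pose out of reach is approached as far as the arm can. A call with a number of a shift or a turn outside -1 to 1 is refused whole. A call with a gripper value outside its range is refused whole. "jaw" is the closure, from 0 (fully open) to 1 (shut), set as the call begins (left out, the last holds). The fingers move at their own pace and stop on an object; "squeeze" is the grip in N (left out, the last holds). Time passes only in rows, so rows that repeat a pose let the fingers close. It gives the time, the measured TCP pose, the force, the opening and the grip force at its end, in the units of the state.
- env.get_state(): the state, without advancing time (a new reading comes with each control period).
- env.read_camera(name): name is "side" or "top" or "wrist"; returns a dict with "frame" (420x560x3 uint8, blue, green, red), "z_map" (420x560 float32, m along the optical axis (not along the pixel's ray), 0 where there is no reading), "intrinsics" (3x3 intrinsics, pixels), "R" (3x3) and "t" (3): a world point X has camera coordinates R X + t; the wrist camera has in their place "T_tool_cam" (4x4, takes a point from camera to tool coordinates, whose origin is the TCP and whose axes are the flange's). Camera axes: x right, y down, z forward; pixel columns grow to the right and rows downward; lengths in m; the calibration is good to about 2 mm. A picture is of the moment at which its call begins: read the wrist's pose just before it.
- env.hand_in(): hands the job in; it is judged then, once.
Trained networks look in the newest picture that a camera, given by its name, has taken for a name from the list of things; names that differ only in an ending like _2 or _b are one class to them, and where a whole thing is asked for, a point or a joint stands for the part that bears it (a point fixed in the world has none). Each returns a list of dicts, best first, with "score" (0 to 1); they miss things now and then, are a little off and sometimes report something else, mostly with a low value. They report only what shows in the picture. A call takes as long as a camera call.
- env.find_in(camera, name): "position" ([x, y, z] in m, in world coordinates, good to about 4 mm: the middle of the surface that is visible of it).
The state is a dict: "clock": time; "joint_pos": joint angles; "qvel": joint speeds; "tau": joint torques, N m; "tcp_pos": TCP position; "orientation": TCP orientation; "wrist_force": force on the tool from outside, world axes, zero at the start; "ft_torque": the same for the moment, N m; "finger_gap": finger opening in m; "grip_force": force on a finger pad.
Only numpy, scipy, OpenCV 4.12 (cv2) and the standard library are available. Lean on these libraries where they do the work, as an engineer would, in place of code of your own. Each camera call takes 0.05 s, during which the arm holds its last target. There are 200 camera calls.

### The job

A gearbox is being rebuilt: its five gear shafts stand upright in pine blocks and the new ball bearings have been left in two stacks. Take the stacks apart and put every bearing over the shaft whose journal fits its bore, from the thickest shaft with the largest bearing to the thinnest with the smallest, each lying flat and fully home on the shaft's shoulder, and let go of it.

Things in the scene. Friction and masses are not known exactly. Their poses are not given: they have to be found in the camera images.
- bearing_68: loose steel ball bearing, the largest, an open one with its balls and brass cage showing: outside diameter 68 mm, bore 32 mm, 16 mm thick. Origin: centre of its underside, on the axis; z axis along the bore, up. The five bearings lie flat in two stacks on the bench, smaller on larger, roughly concentric; any yaw is the same. Best gripped across its outside diameter.
- bearing_59: loose steel ball bearing, second largest, steel dust shields: outside diameter 59 mm, bore 27 mm, 16 mm thick. Origin: centre of its underside, on the axis; z axis along the bore, up. The five bearings lie flat in two stacks on the bench, smaller on larger, roughly concentric; any yaw is the same. Best gripped across its outside diameter.
- bearing_50: loose steel ball bearing, middle size, black rubber seals: outside diameter 50 mm, bore 22 mm, 14 mm thick. Origin: centre of its underside, on the axis; z axis along the bore, up. The five bearings lie flat in two stacks on the bench, smaller on larger, roughly concentric; any yaw is the same. Best gripped across its outside diameter.
- bearing_42: loose steel ball bearing, second smallest, steel dust shields: outside diameter 42 mm, bore 17 mm, 12 mm thick. Origin: centre of its underside, on the axis; z axis along the bore, up. The five bearings lie flat in two stacks on the bench, smaller on larger, roughly concentric; any yaw is the same. Best gripped across its outside diameter.
- bearing_34: loose steel ball bearing, the smallest, black rubber seals: outside diameter 34 mm, bore 13 mm, 10 mm thick. Origin: centre of its underside, on the axis; z axis along the bore, up. The five bearings lie flat in two stacks on the bench, smaller on larger, roughly concentric; any yaw is the same. Best gripped across its outside diameter.
- shaft_30: upright steel gear shaft, fixed, in a 76 mm square pine block 26 mm high; one broad 80 mm gear, the thickest shaft (heights 28 to 46 mm). Journal diameter 30 mm. Its shoulder, on which the bearing seats, is 62 mm above the bench; the journal is straight up to 82 mm, then tapers to a 16 mm tip at 96 mm. Origin: centre of the block's underside, on the shaft's axis; z up.
- shaft_25: upright steel gear shaft, fixed, in a 76 mm square pine block 26 mm high; a double gear: 72 mm below, 54 mm above (heights 28 to 55 mm). Journal diameter 25 mm. Its shoulder, on which the bearing seats, is 68 mm above the bench; the journal is straight up to 88 mm, then tapers to a 12 mm tip at 101 mm. Origin: centre of the block's underside, on the shaft's axis; z up.
- shaft_20: upright steel gear shaft, fixed, in a 76 mm square pine block 26 mm high; one 74 mm gear (heights 36 to 46 mm). Journal diameter 20 mm. Its shoulder, on which the bearing seats, is 60 mm above the bench; the journal is straight up to 78 mm, then tapers to a 8 mm tip at 90 mm. Origin: centre of the block's underside, on the shaft's axis; z up.
- shaft_15: upright steel gear shaft, fixed, in a 76 mm square pine block 26 mm high; one small tall gear, 52 mm (heights 27 to 45 mm). Journal diameter 15 mm. Its shoulder, on which the bearing seats, is 58 mm above the bench; the journal is straight up to 74 mm, then tapers to a 5 mm tip at 84 mm. Origin: centre of the block's underside, on the shaft's axis; z up.
- shaft_11: upright steel gear shaft, fixed, in a 76 mm square pine block 26 mm high; one thin 62 mm gear, the thinnest shaft (heights 30 to 38 mm). Journal diameter 11 mm. Its shoulder, on which the bearing seats, is 54 mm above the bench; the journal is straight up to 68 mm, then tapers to a 3 mm tip at 76 mm. Origin: centre of the block's underside, on the shaft's axis; z up.

How it is judged:
At the end, for the whole second after the job is handed in: Each of the five bearings is on its own shaft (68 on 30, 59 on 25, 50 on 20, 42 on 15, 34 on 11): within 5 mm of the shaft's axis, its underside within 3 mm of the height of the shoulder, tilted less than 0.12 rad, released and at rest (below 0.02 m/s) (horizontal distance between bearing_68 and shaft_30 below 0.005 m and z of bearing_68 in the frame of shaft_30 between 0.059 and 0.065 m and angle between each of bearing_68, bearing_59, bearing_50, bearing_42, bearing_34's own z axis and vertical below 0.12 rad and linear speed of each of bearing_68, bearing_59, bearing_50, bearing_42, bearing_34 below 0.02 m/s and horizontal distance between bearing_59 and shaft_25 below 0.005 m and z of bearing_59 in the frame of shaft_25 between 0.065 and 0.071 m and horizontal distance between bearing_50 and shaft_20 below 0.005 m and z of bearing_50 in the frame of shaft_20 between 0.057 and 0.063 m and horizontal distance between bearing_42 and shaft_15 below 0.005 m and z of bearing_42 in the frame of shaft_15 between 0.055 and 0.061 m and horizontal distance between bearing_34 and shaft_11 below 0.005 m and z of bearing_34 in the frame of shaft_11 between 0.051 and 0.057 m); the robot touches nothing.
It also fails if it takes over 118 s, if anything falls off the work surface, if the arm or the gripper's body presses on something with over 40 N, if the wrist force passes 120 N, or if a joint passes its speed limit or range.

## Working session

There is one attempt and no reset: what is moved stays moved. The work goes in short steps, Python scripts to look and compute and a tool call to move; the robot and the scene stay as the last step left them, time stands still between calls to the robot, and variables do not carry over. Pictures are saved under pics/ and viewed, at most 14 in all, crops included, and the job is handed in when it is done.

Besides the shell and the picture viewer there is one more tool, called by a JSON object that holds its "op" and its "data". carry_out: Moves the arm, as the interface text tells. Its arguments: {"type":"object","properties":{"increments":{"type":"array","items":{"type":"array","items":{"type":"array","items":{"type":"number","minimum":-1,"maximum":1}}}},"jaw":{"type":"number"},"squeeze":{"type":"number"}},"required":["increments"]}

```bash
ls; mkdir -p pics
python3 - <<'E'
from workcell import env
import cv2,numpy as np
s=env.get_state(); print(s)
for c in ["top","side"]:
    r=env.read_camera(c); cv2.imwrite(f"pics/{c}0.png",r["frame"])
    print(c,r["intrinsics"].tolist(),r["R"].tolist(),r["t"].tolist())
    for n in ["bearing_68","bearing_59","bearing_50","bearing_42","bearing_34","shaft_30","shaft_25","shaft_20","shaft_15","shaft_11"]:
        print(n,[(np.round(d["position"],4).tolist(),round(d["score"],2)) for d in env.find_in(c,n)[:3]])
E
```

```text
pics
{'clock': 0.0, 'joint_pos': array([-1.43165388e+00,  3.13989042e-01,  4.49852177e-02,  1.30362068e+00,
       -9.51284379e-06,  1.43122344e+00]), 'qvel': array([-6.28141287e-04,  5.12659650e-04, -1.36923247e-03,  2.56996354e-03,
        1.91650284e-05, -6.57769912e-04]), 'tau': array([-8.79477302e-04, -4.80629575e+01,  2.98530579e+01,  1.97017263e-02,
       -1.57771728e-04,  1.99026084e-05]), 'tcp_pos': array([ 0.15812995, -0.5523267 ,  0.24941787]), 'orientation': array([-9.14091341e-04,  9.90305011e-01,  1.38906980e-01, -4.55968916e-06]), 'wrist_force': array([-0.33020917,  0.1988582 , -0.2427147 ]), 'ft_torque': array([ 0.04018554,  0.01046753, -0.00801255]), 'grip_force': 0.0, 'finger_gap': 0.0857668346777056}
top [[413.7910250482316, 0.0, 278.9646251269898], [0.0, 413.7910250482316, 212.31155644744177], [0.0, 0.0, 1.0]] [[-0.025458904732860683, -0.9996611199567771, -0.0054304158740780244], [-0.994508808603568, 0.025878534194299883, -0.10140281592671123], [0.10150898373895362, 0.002818991790829306, -0.9948306285522014]] [0.025144271087275797, 0.5493410164355674, 1.139212302
[... 1939 characters left out ...]
 -0.0876, 0.0284], 0.56)]
bearing_34 [([0.4763, 0.1141, 0.0282], 0.63), ([0.4841, 0.1134, 0.0139], 0.61), ([0.4717, -0.0876, 0.0284], 0.56)]
shaft_30 [([0.6369, 0.1974, 0.0432], 0.93), ([0.583, 0.3604, 0.0236], 0.77), ([0.6104, -0.1707, 0.0256], 0.66)]
shaft_25 [([0.6369, 0.1974, 0.0432], 0.93), ([0.583, 0.3604, 0.0236], 0.77), ([0.6104, -0.1707, 0.0256], 0.66)]
shaft_20 [([0.6369, 0.1974, 0.0432], 0.93), ([0.583, 0.3604, 0.0236], 0.77), ([0.6104, -0.1707, 0.0256], 0.66)]
shaft_15 [([0.6369, 0.1974, 0.0432], 0.93), ([0.583, 0.3604, 0.0236], 0.77), ([0.6104, -0.1707, 0.0256], 0.66)]
shaft_11 [([0.6369, 0.1974, 0.0432], 0.93), ([0.583, 0.3604, 0.0236], 0.77), ([0.6104, -0.1707, 0.0256], 0.66)]
```

View pics/top0.png

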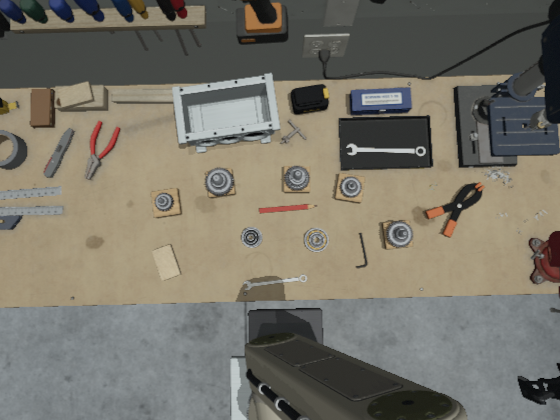

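View pics/side0.png

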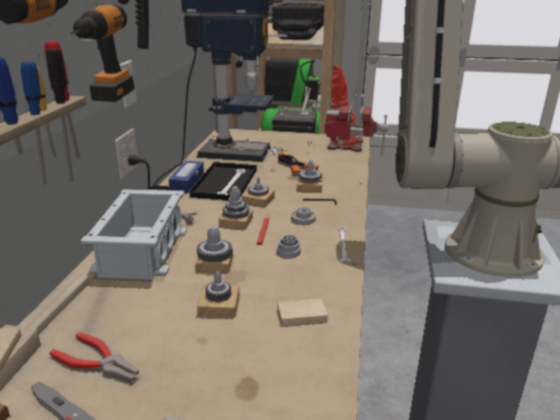

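```bash
cat > h.py <<'E'
from workcell import env
import numpy as np,cv2
from scipy.spatial.transform import Rotation as Ro
def cloud(c):
    s=env.get_state(); r=env.read_camera(c); z=r["z_map"]; K=r["intrinsics"]
    v,u=np.indices(z.shape); P=np.stack([(u-K[0,2])/K[0,0]*z,(v-K[1,2])/K[1,1]*z,z],-1)
    if c=="wrist":
        T=r["T_tool_cam"]; q=s["orientation"]; R=Ro.from_quat([q[1],q[2],q[3],q[0]]).as_matrix()
        P=(P@T[:3,:3].T+T[:3,3])@R.T+s["tcp_pos"]
    else: P=(P-r["t"])@r["R"]
    P[z==0]=np.nan
    return r,P
E
python3 - <<'E'
from h import *
pts={"A":(.583,.33),"B":(.634,.18),"C":(.64,0),"D":(.62,-.13),"E":(.5,-.25),"S1":(.475,.1),"S2":(.472,-.09)}
r=env.read_camera("wrist"); print(r["T_tool_cam"].round(4).tolist(),r["intrinsics"].tolist())
for c in ["top","side"]:
    _,P=cloud(c); P=P.reshape(-1,3); P=P[~np.isnan(P[:,0])]
    for k,(x,y) in pts.items():
        Q=P[(np.hypot(P[:,0]-x,P[:,1]-y)<.075)&(P[:,2]>.004)&(P[:,2]<.13)]
        if len(Q)<5: print(k,"none");continue
        m=Q[:,2].max(); t=Q[Q[:,2]>m-.012]
        print(c,k,len(Q),"zmax %.4f"%m,"top",t.mean(0).round(4),"mid",((Q.min(0)+Q.max(0))/2).round(4),(Q.max(0)-Q.min(0)).round(3), np.histogram(Q[:,2],np.arange(0,.12,.008))[0])
E
```

```text
[[0.0002, -0.9585, -0.2851, 0.0715], [1.0, 0.0002, -0.0002, -0.0008], [0.0002, -0.2851, 0.9585, -0.1238], [0.0, 0.0, 0.0, 1.0]] [[337.13158368435995, 0.0, 277.2171051667803], [0.0, 337.13158368435995, 204.0787129313061], [0.0, 0.0, 1.0]]
top A 777 zmax 0.0860 top [0.5865 0.3344 0.0791] mid [0.5845 0.3309 0.0451] [0.127 0.139 0.082] [ 28  22 155 308  26 160  24  26   3  16   9   0   0   0]
top B 790 zmax 0.0992 top [0.6397 0.1779 0.0937] mid [0.6292 0.171  0.0516] [0.138 0.127 0.095] [ 29  14  44  84  30 348  85  40  12   8  35  43  18   0]
top C 720 zmax 0.1041 top [ 0.6448 -0.0405  0.0979] mid [ 0.6401 -0.0038  0.0541] [0.147 0.141 0.1  ] [ 48  13  67 120 104  95 103  54  40   5   7  37  25   2]
top D 716 zmax 0.0774 top [ 0.6165 -0.1907  0.0703] mid [ 0.6211 -0.1296  0.0407] [0.133 0.148 0.073] [ 50  20  96 213 202  72  38  10  11   4   0   0   0   0]
top E 578 zmax 0.0937 top [ 0.4809 -0.316   0.0868] mid [ 0.4996 -0.2566  0.0489] [0.141 0.134 0.09 ] [ 82  32  39 104  11 175  60  28   6  10  19  12   0   0]
top S1 371 zmax 0.0441 top [0.4807 0.0936 0.0389] mid [0.4779 0.1093 0.024
[... 654 characters left out ...]
1] [ 70 108  98 135 126  75 100  41  50  24  33  28  17   1]
side D 530 zmax 0.0770 top [ 0.6205 -0.1895  0.0706] mid [ 0.6175 -0.1298  0.0406] [0.097 0.146 0.073] [ 42  77  96 119 127  21  24  11  10   3   0   0   0   0]
side E 504 zmax 0.0894 top [ 0.4843 -0.3145  0.0833] mid [ 0.4755 -0.2668  0.0468] [0.091 0.112 0.085] [ 57  54  83  81  29 104  21  26  16  15  16   2   0   0]
side S1 433 zmax 0.0415 top [0.4855 0.0967 0.0362] mid [0.4871 0.0982 0.0228] [0.059 0.053 0.037] [ 38 100  67 116 106   6   0   0   0   0   0   0   0   0]
side S2 331 zmax 0.0293 top [ 0.4745 -0.0869  0.0246] mid [ 0.4751 -0.0841  0.0167] [0.067 0.064 0.025] [ 37 151  53  90   0   0   0   0   0   0   0   0   0   0]
```

{"op": "carry_out", "data": {"increments": [[[0.55, -0.48, 0, 0, 0, 0.0444], [0.55, -0.48, 0, 0, 0, 0.0444], [0.55, -0.48, 0, 0, 0, 0.0444], [0.55, -0.48, 0, 0, 0, 0.0444], [0.55, -0.48, 0, 0, 0, 0.0444]]]}}

```text
clock: 1.88
tcp_pos: [0.3289, -0.2889, 0.2506]
orientation: [0.0, 1.0, -0.0, 0.0]
wrist_force: [1.2, -0.6, 0.7]
finger_gap: 0.0856
grip_force: 0.0
```

{"op": "carry_out", "data": {"increments": [[[0.04, -0.04, 0, 0, 0, 0], [0.08, -0.08, 0, 0, 0, 0], [0.12, -0.1, 0, 0, 0, 0], [0.12, -0.1, 0, 0, 0, 0], [0.12, -0.1, 0, 0, 0, 0]]]}}

```text
clock: 2.5
tcp_pos: [0.3877, -0.2406, 0.2502]
orientation: [0.0, 1.0, -0.0, -0.0]
wrist_force: [-0.9, -0.1, 0.0]
finger_gap: 0.0852
grip_force: 0.0
```

```bash
cat >> h.py <<'E'
pts={"s15":(.588,.336,.074,.084),"s30":(.642,.18,.082,.096),"s25":(.647,-.038,.088,.101),"s11":(.6185,-.19,.068,.076),"s20":(.4825,-.315,.078,.09)}
def circ(Q):
    # fit circle via convex hull min enclosing
    (c,rad)=cv2.minEnclosingCircle((Q[:,:2]*1000).astype(np.float32)); return np.array(c)/1000,rad
def measure(P):
    P=P.reshape(-1,3); P=P[~np.isnan(P[:,0])]
    for k,(x,y,zs,zt) in pts.items():
        Q=P[(np.hypot(P[:,0]-x,P[:,1]-y)<.03)&(P[:,2]>zs-.012)&(P[:,2]<.13)]
        if len(Q)<5: continue
        t=Q[Q[:,2]>zt-.006]
        print(k,"n",len(Q),"zmax %.4f"%Q[:,2].max(),"tip",t.mean(0).round(4),len(t))
    for k,(x,y) in {"S1":(.483,.096),"S2":(.474,-.088)}.items():
        Q=P[(np.hypot(P[:,0]-x,P[:,1]-y)<.04)&(P[:,2]>.006)&(P[:,2]<.08)]
        if len(Q)<20: continue
        m=np.percentile(Q[:,2],98); t=Q[Q[:,2]>m-.006]; print(k,"ztop %.4f"%m,"top c",circ(t),len(t),"all c",circ(Q))
E
python3 - <<'E'
from h import *
r,P=cloud("wrist"); cv2.imwrite("pics/w1.png",r["frame"]); measure(P)
E
```

```text
s20 n 572 zmax 0.0918 tip [ 0.4797 -0.3185  0.0881] 255
S2 ztop 0.0291 top c (array([ 0.46987451, -0.09154417]), 21.312728881835938) 1376 all c (array([ 0.47055298, -0.09149695]), 34.36736297607422)
```

View pics/w1.png

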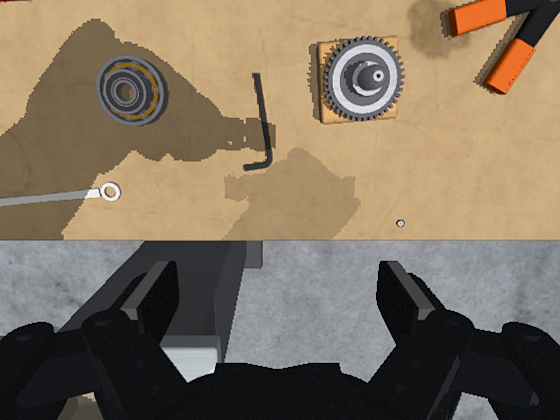

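{"op": "carry_out", "data": {"increments": [[[0.06, -0.58, 0, 0, 0, 0], [0.06, -0.58, 0, 0, 0, 0], [0.06, -0.58, 0, 0, 0, 0], [0.06, -0.58, 0, 0, 0, 0], [0.06, -0.58, 0, 0, 0, 0]]]}}

```text
clock: 3.18
tcp_pos: [0.4177, 0.051, 0.2505]
orientation: [0.0, 1.0, -0.0, 0.0]
wrist_force: [0.9, -0.4, 0.2]
finger_gap: 0.0856
grip_force: 0.0
```

{"op": "carry_out", "data": {"increments": [[[0.0, 0, 0, 0, 0, 0], [0.0, 0, 0, 0, 0, 0], [0.0, 0, 0, 0, 0, 0]]]}}

```text
clock: 3.55
tcp_pos: [0.4181, 0.0482, 0.2502]
orientation: [0.0, 1.0, -0.001, -0.0]
wrist_force: [-0.7, -0.7, 0.1]
finger_gap: 0.085
grip_force: 0.0
```

```bash
cat >> h.py <<'E'
gear={"s15":(.045,26),"s30":(.046,40),"s25":(.055,27),"s11":(.038,31),"s20":(.046,37)}
def shafts(P):
    P=P.reshape(-1,3); P=P[~np.isnan(P[:,0])]
    for k,(x,y,zs,zt) in pts.items():
        d=np.hypot(P[:,0]-x,P[:,1]-y)
        t=P[(d<.03)&(abs(P[:,2]-zt-.0012)<.002)]
        g,rad=gear[k]; G=P[(d<(rad+8)/1000)&(abs(P[:,2]-g-.001)<.0025)]
        if len(t)>4: print(k,"tipface",t.mean(0).round(4),np.ptp(t,0).round(4),len(t), "gear",circ(G) if len(G)>30 else None)
E
python3 - <<'E'
from h import *
print(env.get_state()["tcp_pos"])
r,P=cloud("wrist"); cv2.imwrite("pics/w2.png",r["frame"]); measure(P); shafts(P); np.save("w2.npy",P)
E
```

```text
[0.41809756 0.04820419 0.25024424]
S1 ztop 0.0410 top c (array([0.48124997, 0.09298399]), 17.006555557250977) 882 all c (array([0.48299686, 0.09218481]), 29.602678298950195)
S2 ztop 0.0292 top c (array([ 0.46988248, -0.09073891]), 21.19597816467285) 1257 all c (array([ 0.47076495, -0.09131192]), 34.396846771240234)
```

View pics/w2.png

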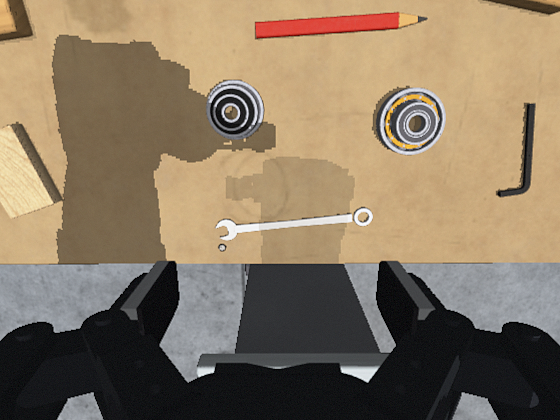

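{"op": "carry_out", "data": {"increments": [[[0.126, -0.09, 0.17, 0, 0, 0], [0.126, -0.09, 0.34, 0, 0, 0], [0.126, -0.09, 0.34, 0, 0, 0], [0.126, -0.09, 0.34, 0, 0, 0], [0.126, -0.09, 0.34, 0, 0, 0]]], "jaw": 0.42, "squeeze": 40}}

```text
clock: 4.22
tcp_pos: [0.4814, 0.0856, 0.0812]
orientation: [-0.003, 1.0, 0.005, -0.0]
wrist_force: [-0.1, -0.1, 0.1]
finger_gap: 0.0498
grip_force: 0.0
```

{"op": "carry_out", "data": {"increments": [[[0.0, 0, 0, 0, 0, 0], [0.0, 0, 0, 0, 0, 0]]]}}

```text
clock: 4.47
tcp_pos: [0.4825, 0.0862, 0.0824]
orientation: [-0.003, 1.0, 0.005, 0.002]
wrist_force: [0.8, -1.0, -0.6]
finger_gap: 0.0494
grip_force: 0.0
```

Run:
```python
from h import *
print(env.get_state()["tcp_pos"])
r,P=cloud("wrist"); cv2.imwrite("pics/w3.png",r["frame"]); measure(P); shafts(P)
```

```text
[0.48246277 0.0861866  0.08241893]
S1 ztop 0.0779 top c (array([0.48753964, 0.0910443 ]), 34.18683624267578) 616 all c (array([0.48753964, 0.0910443 ]), 34.18683624267578)
S2 ztop 0.0284 top c (array([ 0.46839984, -0.07796546]), 16.895673751831055) 678 all c (array([ 0.47108539, -0.0873708 ]), 33.74892807006836)
```

View pics/w3.png

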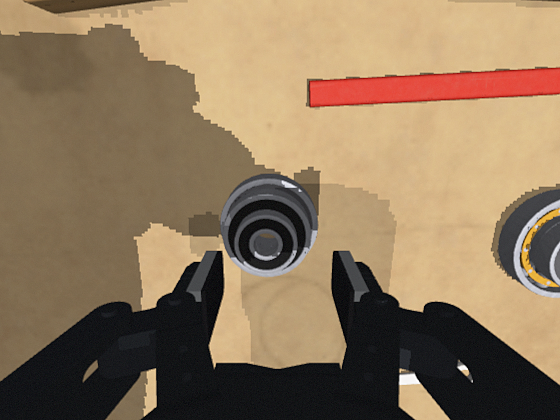

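Run:
```python
from h import *
s=env.get_state(); print(s["joint_pos"].round(4),s["qvel"].round(4),s["tcp_pos"],s["orientation"],s["wrist_force"],s["tau"].round(2))
```

```text
[ 0.0094  0.2689 -0.4541  0.8444  0.0062  3.1406] [ 0.0034  0.0087 -0.0096 -0.0032 -0.     -0.0013] [0.48221695 0.086268   0.08210394] [-0.00310705  0.99998021  0.00521218  0.00166223] [ 0.22325697  0.22765569 -0.57554408] [-7.000e-02 -4.071e+01  2.515e+01 -2.000e-02  2.000e-02 -0.000e+00]
```

{"op": "carry_out", "data": {"increments": [[[0, 0, -0.08, 0, 0, -0.25], [0, 0, -0.08, 0, 0, -0.25], [0, 0, -0.08, 0, 0, -0.25], [0, 0, -0.08, 0, 0, -0.25], [0, 0, -0.08, 0, 0, -0.25]]]}}

```text
clock: 5.15
tcp_pos: [0.4815, 0.0862, 0.1213]
orientation: [-0.002, 0.888, 0.459, 0.002]
wrist_force: [-0.1, -0.0, -0.3]
finger_gap: 0.0497
grip_force: 0.0
```

Run:
```python
from h import *
s=env.get_state(); print(s["joint_pos"].round(4),s["tcp_pos"],s["orientation"])
```

```text
[ 0.0092  0.2283 -0.3988  0.942   0.0062  2.1964] [0.48146391 0.08616953 0.12126343] [-0.0023969   0.88828427  0.45928293  0.00212325]
```

```bash
cat >> h.py <<'E'
def go(x,y,z,yaw=np.pi/2):
    s=env.get_state(); q=s["orientation"]; R=Ro.from_quat([q[1],q[2],q[3],q[0]]).as_matrix()
    T=(Ro.from_euler('z',yaw)*Ro.from_euler('x',np.pi)).as_matrix()
    d=np.array([x,y,z])-s["tcp_pos"]
    print("at",s["tcp_pos"].round(4),"rows",(R.T@d/.5).round(4),(Ro.from_matrix(R.T@T).as_rotvec()/2/np.pi).round(4),"dist %.3f"%np.linalg.norm(d))
E
python3 -c "
from h import *
go(.4812,.093,.085)"
```

```text
at [0.4815 0.0862 0.1213] rows [ 0.0104 -0.0082  0.0726] [-0.0001 -0.001  -0.0981] dist 0.037
```

{"op": "carry_out", "data": {"increments": [[[0.0104, -0.0082, 0.04, -0.0001, -0.001, -0.0981], [0.0104, -0.0082, 0.0726, -0.0001, -0.001, -0.0981], [0.0104, -0.0082, 0.0726, -0.0001, -0.001, -0.0981], [0.0104, -0.0082, 0.0726, -0.0001, -0.001, -0.0981], [0.0104, -0.0082, 0.0726, -0.0001, -0.001, -0.0981]]]}}

```text
clock: 5.78
tcp_pos: [0.4812, 0.093, 0.0848]
orientation: [-0.0, 0.71, 0.705, 0.0]
wrist_force: [0.6, -0.1, -0.5]
finger_gap: 0.0493
grip_force: 0.0
```

Run:
```python
from h import *
print(env.get_state()["orientation"])
go(.4812,.093,.0505)
r,P=cloud("wrist"); cv2.imwrite("pics/w4.png",r["frame"])
Q=P.reshape(-1,3); d=np.hypot(Q[:,0]-.4812,Q[:,1]-.093)
t=Q[(d<.02)&(abs(Q[:,2]-.0405)<.002)]; print(circ(t),len(t))
t=Q[(d<.03)&(abs(Q[:,2]-.0305)<.002)]; print(circ(t),len(t))
```

```text
[-6.89364762e-05  7.09502320e-01  7.04703095e-01  3.53528466e-05]
at [0.4812 0.093  0.0848] rows [-0.0001 -0.0001  0.0686] [-0.     -0.     -0.0011] dist 0.034
(array([0.48225937, 0.09323667]), 17.3006649017334) 2402
(array([0.48238586, 0.09306961]), 25.32579231262207) 2507
```

View pics/w4.png

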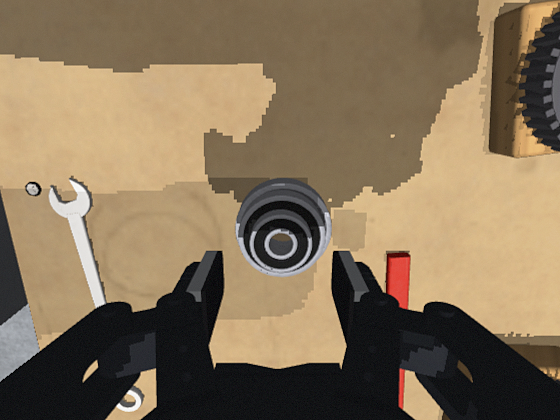

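{"op": "carry_out", "data": {"increments": [[[0, 0.002, 0.035, 0, 0, 0], [0, 0.002, 0.0686, 0, 0, 0], [0, 0.002, 0.0686, 0, 0, 0]]]}}

```text
clock: 6.2
tcp_pos: [0.4809, 0.0929, 0.0491]
orientation: [-0.001, 0.71, 0.705, -0.001]
wrist_force: [0.6, 0.5, 0.7]
finger_gap: 0.0496
grip_force: 0.0
```

{"op": "carry_out", "data": {"increments": [[[0, 0, 0, 0, 0, 0], [0, 0, 0, 0, 0, 0], [0, 0, 0, 0, 0, 0], [0, 0, 0, 0, 0, 0]]], "jaw": 0.8}}

```text
clock: 6.7
tcp_pos: [0.4823, 0.093, 0.0506]
orientation: [-0.0, 0.709, 0.705, 0.0]
wrist_force: [-2.2, 0.6, 5.4]
finger_gap: 0.0316
grip_force: 39.8
```

Run:
```python
from h import *
go(.4822,.093,.2)
r,P=cloud("wrist"); cv2.imwrite("pics/w5.png",r["frame"][100:])
Q=P.reshape(-1,3); d=np.hypot(Q[:,0]-.4822,Q[:,1]-.093)
t=Q[(d<.02)&(abs(Q[:,2]-.0405)<.002)]; print(circ(t),len(t))
```

```text
at [0.4823 0.093  0.0506] rows [ 1.000e-04 -3.000e-04 -2.988e-01] [-0.    -0.    -0.001] dist 0.149
(array([0.48196362, 0.09345221]), 19.805837631225586) 3498
```

View pics/w5.png

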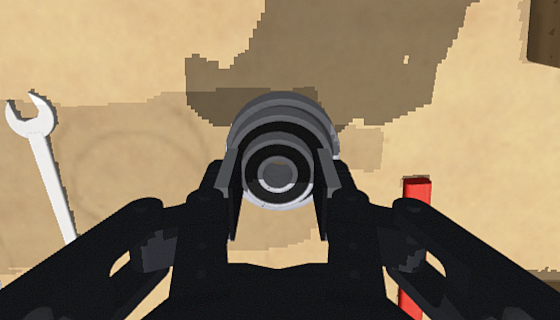

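{"op": "carry_out", "data": {"increments": [[[0, 0, -0.1, 0, 0, 0], [0, 0, -0.22, 0, 0, 0], [0, 0, -0.3, 0, 0, -0.001], [0, 0, -0.3, 0, 0, -0.001]]]}}

```text
clock: 7.25
tcp_pos: [0.4846, 0.0931, 0.2034]
orientation: [0.002, 0.707, 0.707, 0.002]
wrist_force: [0.4, -0.4, -1.5]
finger_gap: 0.0316
grip_force: 39.9
```

{"op": "carry_out", "data": {"increments": [[[-0.566, 0.27, 0, 0, 0, 0], [-0.566, 0.27, 0, 0, 0, 0], [-0.566, 0.27, 0, 0, 0, 0], [-0.566, 0.27, 0, 0, 0, 0], [-0.566, 0.27, 0, 0, 0, 0]]]}}

```text
clock: 7.88
tcp_pos: [0.6168, -0.1908, 0.1977]
orientation: [-0.001, 0.707, 0.707, -0.001]
wrist_force: [0.3, 0.3, -0.3]
finger_gap: 0.0315
grip_force: 39.9
```

{"op": "carry_out", "data": {"increments": [[[0, 0, 0, 0, 0, 0], [0, 0, 0, 0, 0, 0], [0, 0, 0, 0, 0, 0]]]}}

```text
clock: 8.25
tcp_pos: [0.6159, -0.1876, 0.1991]
orientation: [-0.001, 0.707, 0.708, -0.001]
wrist_force: [0.3, 0.5, -0.6]
finger_gap: 0.0316
grip_force: 40.0
```

```bash
cat >> h.py <<'E'
def tip(P,k):
    x,y,zs,zt=pts[k]; Q=P.reshape(-1,3); Q=Q[~np.isnan(Q[:,0])]; d=np.hypot(Q[:,0]-x,Q[:,1]-y)
    n=Q[(d<.035)&(Q[:,2]<zt+.012)]; m=np.percentile(n[:,2],99.7); t=n[n[:,2]>m-.0015]
    print(k,"zmax %.4f"%m,"tip",t.mean(0).round(4),"mid",((t.max(0)+t.min(0))/2).round(4),np.ptp(t,0).round(4),len(t))
    g,rad=gear[k]; G=n[abs(n[:,2]-g-.001)<.003]; print("gear",circ(Q[(d<(rad+9)/1000)&(abs(Q[:,2]-g-.001)<.003)]))
def held(P,rad,z0=None):
    # points of the held bearing's top face near TCP
    s=env.get_state(); c=s["tcp_pos"]; Q=P.reshape(-1,3); d=np.hypot(Q[:,0]-c[0],Q[:,1]-c[1])
    n=Q[(d<rad/1000+.004)&(abs(Q[:,2]-c[2]+.008)<.014)&(abs(Q[:,0]-c[0])<rad/1000-.001)]
    h=np.histogram(n[:,2],40); m=h[1][h[0].argmax()]; t=n[abs(n[:,2]-m)<.002]
    print("held: z-tcp %.4f"%(m-c[2]),"y range",(t[:,1].min()-c[1]).round(4),(t[:,1].max()-c[1]).round(4),"c",circ(t),"tcp",c.round(4))
E
python3 - <<'E'
from h import *
r,P=cloud("wrist"); cv2.imwrite("pics/w6.png",r["frame"]); np.save("w6.npy",P); tip(P,"s11"); held(P,17); go(.6185,-.19,.1)
E
```

```text
s11 zmax 0.0760 tip [ 0.6176 -0.1916  0.0759] mid [ 0.6173 -0.1916  0.0759] [0.0046 0.0042 0.0026] 29
gear (array([ 0.61723938, -0.19192715]), 31.22281265258789)
held: z-tcp -0.0117 y range -0.0168 0.0175 c (array([ 0.6163678 , -0.18641776]), 18.6800537109375) tcp [ 0.6161 -0.1875  0.1995]
at [ 0.6161 -0.1875  0.1995] rows [-0.0051  0.0052  0.199 ] [-0.0003 -0.0001  0.0003] dist 0.100
```

View pics/w6.png

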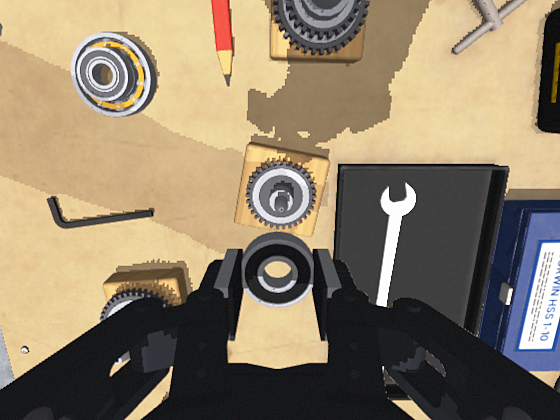

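{"op": "carry_out", "data": {"increments": [[[-0.009, 0.003, 0.1, 0, 0, 0], [-0.009, 0.003, 0.19, 0, 0, 0], [-0.009, 0.003, 0.19, 0, 0, 0], [-0.009, 0.003, 0.19, 0, 0, 0]]]}}

```text
clock: 8.8
tcp_pos: [0.6188, -0.1932, 0.1065]
orientation: [0.0, 0.707, 0.707, -0.0]
wrist_force: [0.5, -0.1, 0.0]
finger_gap: 0.0316
grip_force: 40.0
```

{"op": "carry_out", "data": {"increments": [[[0, 0, 0, 0, 0, 0], [0, 0, 0, 0, 0, 0]]]}}

```text
clock: 9.05
tcp_pos: [0.6191, -0.194, 0.1065]
orientation: [0.001, 0.707, 0.707, 0.0]
wrist_force: [0.2, 0.3, -1.0]
finger_gap: 0.0316
grip_force: 40.0
```

Run:
```python
from h import *
go(.6174,-.1922,.0755)
r,P=cloud("wrist"); cv2.imwrite("pics/w7.png",r["frame"]); tip(P,"s11"); held(P,17)
```

```text
at [ 0.6191 -0.194   0.1065] rows [ 0.0036 -0.0035  0.062 ] [0.0003 0.0002 0.    ] dist 0.031
s11 zmax 0.0878 tip [ 0.6179 -0.1864  0.0872] mid [ 0.6179 -0.1886  0.0871] [0.0305 0.0239 0.0017] 112
gear (array([ 0.6175957 , -0.19185258]), 31.290210723876953)
held: z-tcp -0.0107 y range -0.0169 0.0175 c (array([ 0.61993256, -0.19358127]), 18.632692337036133) tcp [ 0.6188 -0.1939  0.1061]
```

{"op": "carry_out", "data": {"increments": [[[0.0036, -0.0035, 0.015, 0, 0, 0], [0.0036, -0.0035, 0.03, 0, 0, 0], [0.0036, -0.0035, 0.03, 0, 0, 0]]]}}

```text
clock: 9.48
tcp_pos: [0.6165, -0.1918, 0.0888]
orientation: [-0.001, 0.707, 0.707, -0.0]
wrist_force: [1.8, 0.3, -0.5]
finger_gap: 0.0317
grip_force: 40.0
```

Run:
```python
from h import *
go(.6174,-.1922,.0755)
```

```text
at [ 0.6165 -0.1918  0.0888] rows [-0.0009  0.0019  0.0265] [-0.0002 -0.0001  0.    ] dist 0.013
```

{"op": "carry_out", "data": {"increments": [[[-0.0009, 0.0019, 0.01, 0, 0, 0], [-0.0009, 0.0019, 0.018, 0, 0, 0], [-0.0009, 0.0019, 0.026, 0, 0, 0], [-0.0009, 0.0019, 0.026, 0, 0, 0]]]}}

```text
clock: 9.98
tcp_pos: [0.6171, -0.1921, 0.076]
orientation: [-0.001, 0.707, 0.707, -0.0]
wrist_force: [2.5, -0.6, -2.3]
finger_gap: 0.0314
grip_force: 39.9
```

Run:
```python
from h import *
go(.6174,-.1922,.0755)
r,P=cloud("wrist"); cv2.imwrite("pics/w8.png",r["frame"]); held(P,17)
```

```text
at [ 0.6171 -0.1921  0.076 ] rows [-0.0001  0.0005  0.001 ] [-0.0003 -0.0001  0.    ] dist 0.001
held: z-tcp -0.0116 y range -0.0167 0.0176 c (array([ 0.61817078, -0.19172322]), 18.617677688598633) tcp [ 0.6171 -0.1921  0.0761]
```

{"op": "carry_out", "data": {"increments": [[[0, 0, 0, 0, 0, 0], [0, 0, 0, 0, 0, 0], [0, 0, 0, 0, 0, 0]]], "jaw": 0.32}}

```text
clock: 10.4
tcp_pos: [0.6169, -0.1922, 0.0765]
orientation: [-0.001, 0.707, 0.707, -0.001]
wrist_force: [-0.0, 0.4, 0.3]
finger_gap: 0.0583
grip_force: 0.0
```

{"op": "carry_out", "data": {"increments": [[[0, 0, -0.08, 0, 0, 0], [0, 0, -0.2, 0, 0, 0], [0.2, -0.29, -0.2, 0, 0, 0], [0.2, -0.29, -0.2, 0, 0, 0], [0.2, -0.29, -0.2, 0, 0, 0]]]}}

```text
clock: 11.02
tcp_pos: [0.4702, -0.0911, 0.1769]
orientation: [-0.001, 0.707, 0.707, -0.0]
wrist_force: [0.4, 0.4, 0.4]
finger_gap: 0.0579
grip_force: 0.0
```

{"op": "carry_out", "data": {"increments": [[[0, 0, 0.12, 0, 0, 0], [0, 0, 0.16, 0, 0, 0], [0, 0, 0.16, 0, 0, 0], [0, 0, 0.16, 0, 0, 0]]]}}

```text
clock: 11.52
tcp_pos: [0.473, -0.0926, 0.0977]
orientation: [0.0, 0.707, 0.707, -0.0]
wrist_force: [-0.2, -1.0, -0.3]
finger_gap: 0.0578
grip_force: 0.0
```

```bash
cat >> h.py <<'E'
def face(P,x,y,z,rad):
    Q=P.reshape(-1,3); d=np.hypot(Q[:,0]-x,Q[:,1]-y)
    t=Q[(d<rad/1000+.005)&(abs(Q[:,2]-z)<.0022)]; print("face",circ(t),len(t),"z",np.median(t[:,2]).round(4))
E
python3 - <<'E'
from h import *
go(.4703,-.091,.036)
r,P=cloud("wrist"); cv2.imwrite("pics/w9.png",r["frame"]); face(P,.4703,-.091,.0285,21); face(P,.4703,-.091,.0165,34)
face(P,.6175,-.192,.064,17)
E
```

```text
at [ 0.473  -0.0926  0.0977] rows [ 0.0033 -0.0053  0.1234] [-0.      0.0001 -0.    ] dist 0.062
face (array([ 0.47046832, -0.09114839]), 21.085206985473633) 2885 z 0.0278
face (array([ 0.47184305, -0.09133611]), 34.10247039794922) 2223 z 0.0161
face (array([0., 0.]), 0.0) 0 z nan
  return _methods._mean(a, axis=axis, dtype=dtype,
  ret = ret.dtype.type(ret / rcount)
```

View pics/w9.png

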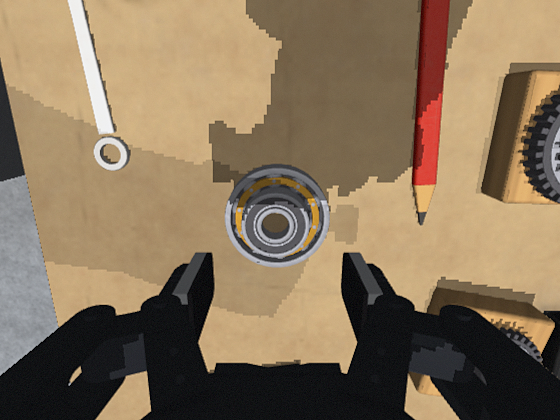

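{"op": "carry_out", "data": {"increments": [[[0.0028, -0.005, 0.06, 0, 0, 0], [0.0028, -0.005, 0.11, 0, 0, 0], [0.0028, -0.005, 0.123, 0, 0, 0], [0.0028, -0.005, 0.123, 0, 0, 0]]]}}

```text
clock: 12.08
tcp_pos: [0.4701, -0.0911, 0.0358]
orientation: [-0.0, 0.707, 0.707, -0.0]
wrist_force: [-0.6, 0.3, -0.3]
finger_gap: 0.0576
grip_force: 0.0
```

{"op": "carry_out", "data": {"increments": [[[0, 0, 0, 0, 0, 0], [0, 0, 0, 0, 0, 0], [0, 0, 0, 0, 0, 0], [0, 0, 0, 0, 0, 0]]], "jaw": 0.8}}

```text
clock: 12.58
tcp_pos: [0.4707, -0.0913, 0.0368]
orientation: [0.001, 0.707, 0.707, 0.0]
wrist_force: [-1.9, 0.6, 6.2]
finger_gap: 0.0401
grip_force: 39.7
```

Run:
```python
from h import *
go(.4703,-.091,.2)
r,P=cloud("wrist"); face(P,.4703,-.091,.0285,21); held(P,21)
```

```text
at [ 0.4707 -0.0913  0.0368] rows [ 2.000e-04 -4.000e-04 -3.265e-01] [ 0.0002  0.0001 -0.    ] dist 0.163
face (array([ 0.47033542, -0.08788508]), 24.779380798339844) 5515 z 0.0277
held: z-tcp -0.0094 y range -0.0211 0.0215 c (array([ 0.47141812, -0.09098815]), 22.426807403564453) tcp [ 0.4707 -0.0912  0.0368]
```

{"op": "carry_out", "data": {"increments": [[[0, 0, -0.12, 0, 0, 0], [0, 0, -0.24, 0, 0, 0], [0.1, 0.03, -0.326, 0, 0, 0], [0.22, 0.06, -0.326, 0, 0, 0], [0.34, 0.09, -0.326, 0, 0, 0]]]}}

```text
clock: 13.25
tcp_pos: [0.5155, 0.0779, 0.2003]
orientation: [0.001, 0.708, 0.707, 0.001]
wrist_force: [0.7, -0.9, -0.9]
finger_gap: 0.0398
grip_force: 40.7
```

{"op": "carry_out", "data": {"increments": [[[0.52, 0.146, 0, 0, 0, 0], [0.52, 0.146, 0, 0, 0, 0], [0.52, 0.146, 0, 0, 0, 0], [0.52, 0.146, 0, 0, 0, 0], [0.52, 0.146, 0, 0, 0, 0]]]}}

```text
clock: 13.88
tcp_pos: [0.5873, 0.3403, 0.198]
orientation: [-0.001, 0.706, 0.708, 0.0]
wrist_force: [0.1, -1.2, -1.4]
finger_gap: 0.0398
grip_force: 40.7
```

{"op": "carry_out", "data": {"increments": [[[0, 0, 0, 0, 0, 0], [0, 0, 0, 0, 0, 0], [0, 0, 0, 0, 0, 0]]]}}

```text
clock: 14.25
tcp_pos: [0.5871, 0.3353, 0.1986]
orientation: [-0.0, 0.708, 0.707, -0.0]
wrist_force: [0.0, -0.2, -0.5]
finger_gap: 0.0404
grip_force: 40.7
```

Run:
```python
from h import *
go(.588,.336,.11)
r,P=cloud("wrist"); cv2.imwrite("pics/w10.png",r["frame"]); tip(P,"s15"); held(P,21); shafts(P)
```

```text
at [0.5871 0.3353 0.1986] rows [0.0015 0.002  0.1771] [-0.0002 -0.     -0.0002] dist 0.089
s15 zmax 0.0846 tip [0.5883 0.3352 0.0842] mid [0.5883 0.335  0.0843] [0.0067 0.0062 0.0023] 57
gear (array([0.58836877, 0.33483987]), 26.204008102416992)
held: z-tcp -0.0099 y range -0.0208 0.0218 c (array([0.5878147 , 0.33557922]), 22.37898826599121) tcp [0.5872 0.3353 0.1986]
s15 tipface [0.5883 0.3352 0.0842] [0.0067 0.0062 0.0023] 56 gear (array([0.58848608, 0.33492606]), 26.174381256103516)
```

{"op": "carry_out", "data": {"increments": [[[-0.0012, 0.0016, 0.1, 0, 0, 0], [-0.0012, 0.0016, 0.176, 0, 0, 0], [-0.0012, 0.0016, 0.176, 0, 0, 0], [-0.0012, 0.0016, 0.176, 0, 0, 0], [-0.0012, 0.0016, 0.176, 0, 0, 0]]]}}

```text
clock: 14.92
tcp_pos: [0.5893, 0.3363, 0.1128]
orientation: [0.0, 0.707, 0.707, 0.001]
wrist_force: [-0.2, -0.5, -1.3]
finger_gap: 0.0397
grip_force: 40.7
```

Run:
```python
from h import *
go(.5879,.3347,.079)
```

```text
at [0.5893 0.3363 0.1128] rows [-0.0034 -0.003   0.0675] [ 0.0004 -0.0003 -0.    ] dist 0.034
```

{"op": "carry_out", "data": {"increments": [[[-0.0034, -0.003, 0.015, 0, 0, 0], [-0.0034, -0.003, 0.03, 0, 0, 0], [-0.0034, -0.003, 0.038, 0, 0, 0], [-0.0034, -0.003, 0.038, 0, 0, 0]]]}}

```text
clock: 15.42
tcp_pos: [0.5879, 0.3346, 0.0911]
orientation: [0.0, 0.707, 0.707, 0.001]
wrist_force: [6.1, 0.9, -2.3]
finger_gap: 0.0399
grip_force: 40.7
```

Run:
```python
from h import *
go(.5879,.3347,.079)
```

```text
at [0.5879 0.3346 0.0911] rows [ 0.0002 -0.      0.0242] [ 0.0003 -0.0002 -0.    ] dist 0.012
```

{"op": "carry_out", "data": {"increments": [[[0.0002, 0.0014, 0.008, 0, 0, 0], [0.0002, 0.0014, 0.016, 0, 0, 0], [0.0002, 0.0014, 0.0235, 0, 0, 0], [0.0002, 0.0014, 0.0235, 0, 0, 0]]]}}

```text
clock: 15.92
tcp_pos: [0.588, 0.3346, 0.0792]
orientation: [-0.0, 0.707, 0.707, 0.0]
wrist_force: [6.7, 1.4, -0.6]
finger_gap: 0.04
grip_force: 40.8
```

Run:
```python
from h import *
go(.5884,.3347,.079)
r,P=cloud("wrist"); held(P,21)
```

```text
at [0.588  0.3346 0.0792] rows [0.0002 0.0008 0.0004] [ 0.0001 -0.0001 -0.    ] dist 0.000
held: z-tcp -0.0092 y range -0.0207 0.0216 c (array([0.58867981, 0.33465216]), 22.421844482421875) tcp [0.588  0.3346 0.0792]
```

{"op": "carry_out", "data": {"increments": [[[0, 0, 0, 0, 0, 0], [0, 0, 0, 0, 0, 0], [0, 0, 0, 0, 0, 0]]], "jaw": 0.22}}

```text
clock: 16.35
tcp_pos: [0.5859, 0.3341, 0.0787]
orientation: [-0.001, 0.707, 0.707, -0.001]
wrist_force: [-0.0, -0.1, 0.2]
finger_gap: 0.0666
grip_force: 0.0
```

{"op": "carry_out", "data": {"increments": [[[0, 0, -0.08, 0, 0, 0], [0, 0, -0.2, 0, 0, 0], [-0.483, -0.211, -0.2, 0, 0, 0], [-0.483, -0.211, -0.2, 0, 0, 0], [-0.483, -0.211, -0.2, 0, 0, 0]]]}}

```text
clock: 16.98
tcp_pos: [0.5108, 0.1611, 0.1795]
orientation: [-0.0, 0.707, 0.707, -0.0]
wrist_force: [0.3, -1.5, 1.1]
finger_gap: 0.0663
grip_force: 0.0
```

{"op": "carry_out", "data": {"increments": [[[-0.136, -0.06, 0.1, 0, 0, 0], [-0.136, -0.06, 0.16, 0, 0, 0], [-0.136, -0.06, 0.16, 0, 0, 0], [-0.136, -0.06, 0.16, 0, 0, 0], [-0.136, -0.06, 0.16, 0, 0, 0]]]}}

```text
clock: 17.6
tcp_pos: [0.484, 0.0954, 0.1012]
orientation: [0.001, 0.707, 0.708, 0.001]
wrist_force: [0.5, 0.1, 0.0]
finger_gap: 0.0665
grip_force: 0.0
```

Run:
```python
from h import *
go(.4823,.0931,.037)
r,P=cloud("wrist"); cv2.imwrite("pics/w11.png",r["frame"]); face(P,.4823,.0931,.0305,25);face(P,.4823,.0931,.0165,29)
```

```text
at [0.484  0.0954 0.1012] rows [-0.0047 -0.0037  0.1284] [ 0.0004 -0.0001  0.0002] dist 0.064
face (array([0.48241003, 0.09309354]), 25.297277450561523) 3839 z 0.0298
face (array([0.48390289, 0.09234713]), 29.587295532226562) 1055 z 0.0161
```

View pics/w11.png

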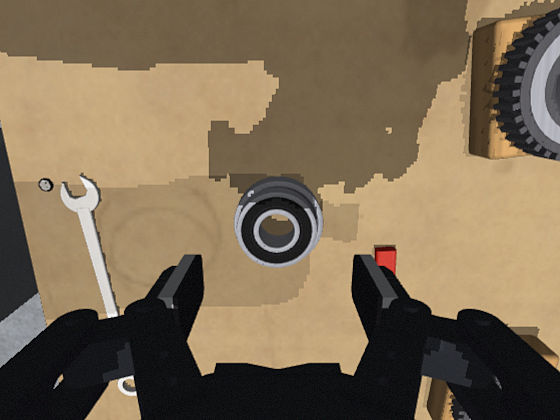

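{"op": "carry_out", "data": {"increments": [[[-0.0047, -0.0037, 0.06, 0, 0, 0], [-0.0047, -0.0037, 0.115, 0, 0, 0], [-0.0047, -0.0037, 0.128, 0, 0, 0], [-0.0047, -0.0037, 0.128, 0, 0, 0]]]}}

```text
clock: 18.15
tcp_pos: [0.4805, 0.0926, 0.0359]
orientation: [-0.0, 0.707, 0.707, -0.0]
wrist_force: [0.6, -0.6, 1.2]
finger_gap: 0.0665
grip_force: 0.0
```

{"op": "carry_out", "data": {"increments": [[[0, 0, 0, 0, 0, 0], [0, 0, 0, 0, 0, 0], [0, 0, 0, 0, 0, 0], [0, 0, 0, 0, 0, 0]]], "jaw": 0.7}}

```text
clock: 18.65
tcp_pos: [0.4814, 0.0924, 0.0373]
orientation: [0.0, 0.707, 0.707, 0.001]
wrist_force: [-1.8, 1.0, 5.5]
finger_gap: 0.0485
grip_force: 40.4
```

Run:
```python
from h import *
go(.4825,-.318,.2)
r,P=cloud("wrist"); held(P,25)
```

```text
at [0.4814 0.0924 0.0373] rows [-0.8206  0.0025 -0.3259] [ 0.0003 -0.0001  0.    ] dist 0.441
held: z-tcp -0.0080 y range -0.0245 0.026 c (array([0.48164532, 0.09303234]), 25.99428367614746) tcp [0.4815 0.0924 0.0373]
```

{"op": "carry_out", "data": {"increments": [[[0, 0, -0.12, 0, 0, 0], [0, 0, -0.24, 0, 0, 0], [-0.1, 0, -0.326, 0, 0, 0], [-0.22, 0, -0.326, 0, 0, 0], [-0.34, 0, -0.326, 0, 0, 0]]]}}

```text
clock: 19.32
tcp_pos: [0.4809, -0.0795, 0.2005]
orientation: [0.001, 0.707, 0.708, 0.0]
wrist_force: [0.9, 0.1, -1.0]
finger_gap: 0.0482
grip_force: 42.1
```

{"op": "carry_out", "data": {"increments": [[[-0.48, 0, 0, 0, 0, 0], [-0.48, 0, 0, 0, 0, 0], [-0.48, 0, 0, 0, 0, 0], [-0.48, 0, 0, 0, 0, 0], [-0.48, 0, 0, 0, 0, 0]]]}}

```text
clock: 19.95
tcp_pos: [0.48, -0.3219, 0.1986]
orientation: [0.0, 0.709, 0.705, -0.001]
wrist_force: [-0.7, 0.6, -2.1]
finger_gap: 0.0479
grip_force: 42.1
```

{"op": "carry_out", "data": {"increments": [[[0, 0, 0, 0, 0, 0], [0, 0, 0, 0, 0, 0], [0, 0, 0, 0, 0, 0]]]}}

```text
clock: 20.32
tcp_pos: [0.4805, -0.3166, 0.1987]
orientation: [-0.0, 0.706, 0.708, -0.0]
wrist_force: [0.1, 0.7, -1.9]
finger_gap: 0.0483
grip_force: 42.1
```

Run:
```python
from h import *
go(.481,-.317,.116)
r,P=cloud("wrist"); cv2.imwrite("pics/w12.png",r["frame"]); tip(P,"s20"); held(P,25)
```

```text
at [ 0.4805 -0.3166  0.1987] rows [-0.0008  0.0013  0.1655] [-0.0002 -0.      0.0003] dist 0.083
s20 zmax 0.0906 tip [ 0.4806 -0.3177  0.0902] mid [ 0.4805 -0.317   0.0905] [0.0087 0.0053 0.0027] 60
gear (array([ 0.48052921, -0.3197771 ]), 37.10308837890625)
held: z-tcp -0.0079 y range -0.0243 0.0264 c (array([ 0.48075308, -0.31607568]), 26.180805206298828) tcp [ 0.4805 -0.3167  0.1987]
```

{"op": "carry_out", "data": {"increments": [[[-0.05, 0, 0, 0, 0, 0.0003], [-0.05, 0, 0, 0, 0, 0.0003], [-0.05, 0, 0, 0, 0, 0.0003], [-0.05, 0, 0, 0, 0, 0.0003]]]}}

```text
clock: 20.88
tcp_pos: [0.4802, -0.342, 0.1984]
orientation: [-0.001, 0.708, 0.707, -0.0]
wrist_force: [0.2, -0.1, -1.2]
finger_gap: 0.0482
grip_force: 42.1
```

Run:
```python
from h import *
go(.4805,-.3199,.116)
r,P=cloud("wrist"); tip(P,"s20"); held(P,25)
```

```text
at [ 0.4802 -0.342   0.1984] rows [0.0441 0.0008 0.1648] [-0.0003 -0.0001 -0.0002] dist 0.085
s20 zmax 0.0909 tip [ 0.4808 -0.3194  0.0903] mid [ 0.4809 -0.3196  0.0906] [0.0085 0.0086 0.0022] 112
gear (array([ 0.48046997, -0.3197511 ]), 37.11373519897461)
held: z-tcp -0.0079 y range -0.0248 0.026 c (array([ 0.48063364, -0.34154324]), 26.25582504272461) tcp [ 0.4802 -0.3421  0.1984]
```

{"op": "carry_out", "data": {"increments": [[[0.0434, 0.0008, 0.08, 0, 0, 0], [0.0434, 0.0008, 0.16, 0, 0, 0], [0.0434, 0.0008, 0.16, 0, 0, 0], [0.0434, 0.0008, 0.16, 0, 0, 0], [0.0434, 0.0008, 0.16, 0, 0, 0]]]}}

```text
clock: 21.55
tcp_pos: [0.4817, -0.3223, 0.1205]
orientation: [0.001, 0.708, 0.706, -0.0]
wrist_force: [0.0, 0.1, -1.0]
finger_gap: 0.0482
grip_force: 42.1
```

Run:
```python
from h import *
go(.4806,-.3203,.0815)
```

```text
at [ 0.4817 -0.3223  0.1205] rows [ 0.0041 -0.0023  0.078 ] [ 0.0002  0.0004 -0.0003] dist 0.039
```

{"op": "carry_out", "data": {"increments": [[[0.0041, -0.0023, 0.015, 0, 0, 0], [0.0041, -0.0023, 0.03, 0, 0, 0], [0.0041, -0.0023, 0.046, 0, 0, 0], [0.0041, -0.0023, 0.046, 0, 0, 0]]]}}

```text
clock: 22.05
tcp_pos: [0.4804, -0.3198, 0.0948]
orientation: [0.0, 0.708, 0.706, -0.0]
wrist_force: [5.0, -2.3, -3.7]
finger_gap: 0.0487
grip_force: 42.0
```

Run:
```python
from h import *
go(.4806,-.3203,.0815)
```

```text
at [ 0.4804 -0.3198  0.0948] rows [-0.0011  0.0004  0.0266] [ 0.0001  0.0001 -0.0003] dist 0.013
```

{"op": "carry_out", "data": {"increments": [[[-0.0011, 0.0014, 0.01, 0, 0, 0], [-0.0011, 0.0014, 0.018, 0, 0, 0], [-0.0011, 0.0014, 0.026, 0, 0, 0], [-0.0011, 0.0014, 0.026, 0, 0, 0]]]}}

```text
clock: 22.55
tcp_pos: [0.4805, -0.3199, 0.0821]
orientation: [-0.0, 0.708, 0.706, -0.0]
wrist_force: [5.2, -2.2, -4.1]
finger_gap: 0.0485
grip_force: 42.0
```

Run:
```python
from h import *
go(.4806,-.3203,.0815)
r,P=cloud("wrist"); held(P,25)
```

```text
at [ 0.4805 -0.3199  0.0821] rows [-0.0008  0.0002  0.0012] [-0.0001  0.     -0.0003] dist 0.001
held: z-tcp -0.0080 y range -0.0245 0.026 c (array([ 0.480659  , -0.31935562]), 26.047527313232422) tcp [ 0.4805 -0.3199  0.0821]
```

{"op": "carry_out", "data": {"increments": [[[0, 0, 0, 0, 0, 0], [0, 0, 0, 0, 0, 0], [0, 0, 0, 0, 0, 0], [0, 0, 0, 0, 0, 0]]], "jaw": 0.0}}

```text
clock: 23.1
tcp_pos: [0.4798, -0.3195, 0.0824]
orientation: [-0.001, 0.708, 0.706, -0.001]
wrist_force: [-1.0, 0.3, -0.3]
finger_gap: 0.0854
grip_force: 0.0
```

{"op": "carry_out", "data": {"increments": [[[0, 0, -0.08, 0, 0, 0], [0, 0, -0.2, 0, 0, 0], [0.457, -0.019, -0.2, 0, 0, 0], [0.457, -0.019, -0.2, 0, 0, 0], [0.457, -0.019, -0.2, 0, 0, 0]]]}}

```text
clock: 23.72
tcp_pos: [0.4725, -0.1308, 0.1828]
orientation: [-0.0, 0.708, 0.706, -0.0]
wrist_force: [1.5, 0.2, 0.6]
finger_gap: 0.0855
grip_force: 0.0
```

{"op": "carry_out", "data": {"increments": [[[0.115, 0, 0.1, 0, 0, 0], [0.115, 0, 0.2, 0, 0, 0], [0.115, 0, 0.2, 0, 0, 0], [0.115, 0, 0.2, 0, 0, 0], [0.115, 0, 0.2, 0, 0, 0]]]}}

```text
clock: 24.35
tcp_pos: [0.4748, -0.0763, 0.0847]
orientation: [0.001, 0.708, 0.706, 0.0]
wrist_force: [-0.3, 0.4, 0.1]
finger_gap: 0.0855
grip_force: 0.0
```

Run:
```python
from h import *
go(.471,-.0913,.0205)
r,P=cloud("wrist"); cv2.imwrite("pics/w13.png",r["frame"]); face(P,.471,-.0913,.0165,34)
```

```text
at [ 0.4748 -0.0763  0.0847] rows [-0.0299 -0.0078  0.1285] [ 0.0004  0.0002 -0.0005] dist 0.066
face (array([ 0.47167792, -0.09124189]), 34.240142822265625) 3599 z 0.0161
```

View pics/w13.png

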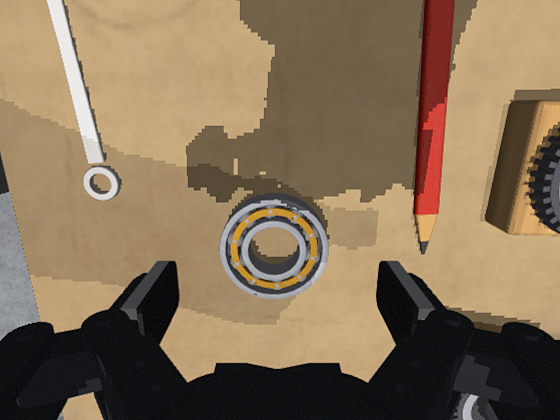

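{"op": "carry_out", "data": {"increments": [[[-0.0298, -0.007, 0.02, 0.0004, 0, -0.0005], [-0.0298, -0.007, 0.06, 0.0004, 0, -0.0005], [-0.0298, -0.007, 0.07, 0.0004, 0, -0.0005], [-0.0298, -0.007, 0.07, 0.0004, 0, -0.0005]]]}}

```text
clock: 24.9
tcp_pos: [0.4688, -0.0902, 0.0472]
orientation: [-0.002, 0.707, 0.707, -0.002]
wrist_force: [0.7, -0.3, -0.3]
finger_gap: 0.0852
grip_force: 0.0
```

Run:
```python
from h import *
go(.4714,-.0912,.0205)
```

```text
at [ 0.4688 -0.0902  0.0472] rows [-0.0021  0.0055  0.0534] [-0.0008 -0.0001  0.0001] dist 0.027
```

{"op": "carry_out", "data": {"increments": [[[-0.0021, 0.0045, 0.03, -0.0004, 0, 0], [-0.0021, 0.0045, 0.053, -0.0004, 0, 0], [-0.0021, 0.0045, 0.053, -0.0004, 0, 0], [-0.0021, 0.0045, 0.053, -0.0004, 0, 0]]]}}

```text
clock: 25.4
tcp_pos: [0.4714, -0.0907, 0.0212]
orientation: [-0.0, 0.707, 0.708, -0.0]
wrist_force: [-0.2, 0.4, 1.4]
finger_gap: 0.0854
grip_force: 0.0
```

{"op": "carry_out", "data": {"increments": [[[0, 0, 0, 0, 0, 0], [0, 0, 0, 0, 0, 0], [0, 0, 0, 0, 0, 0], [0, 0, 0, 0, 0, 0]]], "jaw": 0.5, "squeeze": 60}}

```text
clock: 25.9
tcp_pos: [0.472, -0.0909, 0.0226]
orientation: [0.0, 0.707, 0.708, -0.0]
wrist_force: [-2.9, 1.2, 12.5]
finger_gap: 0.065
grip_force: 62.8
```

Run:
```python
from h import *
go(.642,.160,.2)
r,P=cloud("wrist"); held(P,34)
```

```text
at [ 0.472  -0.0909  0.0226] rows [ 0.5012  0.3408 -0.3548] [0.0001 0.0001 0.0002] dist 0.351
held: z-tcp -0.0066 y range -0.0347 0.034 c (array([ 0.47202542, -0.0910873 ]), 34.92610168457031) tcp [ 0.472  -0.0909  0.0226]
```

{"op": "carry_out", "data": {"increments": [[[0, 0, -0.1, 0, 0, 0], [0, 0, -0.22, 0, 0, 0], [0, 0, -0.34, 0, 0, 0], [0.1, 0.07, -0.355, 0, 0, 0], [0.2, 0.14, -0.355, 0, 0, 0]]]}}

```text
clock: 26.58
tcp_pos: [0.5429, 0.0097, 0.2004]
orientation: [0.001, 0.708, 0.707, 0.001]
wrist_force: [1.8, -0.5, -3.5]
finger_gap: 0.0646
grip_force: 68.8
```

{"op": "carry_out", "data": {"increments": [[[0.295, 0.2, 0, 0, 0, 0], [0.295, 0.2, 0, 0, 0, 0], [0.295, 0.2, 0, 0, 0, 0], [0.295, 0.2, 0, 0, 0, 0], [0.295, 0.2, 0, 0, 0, 0]]]}}

```text
clock: 27.2
tcp_pos: [0.6404, 0.157, 0.1972]
orientation: [-0.001, 0.706, 0.708, -0.002]
wrist_force: [0.1, -0.5, -1.6]
finger_gap: 0.0649
grip_force: 68.8
```

{"op": "carry_out", "data": {"increments": [[[0, 0, 0, 0, 0, 0], [0, 0, 0, 0, 0, 0]]]}}

```text
clock: 27.45
tcp_pos: [0.6409, 0.1558, 0.1987]
orientation: [-0.0, 0.707, 0.707, -0.0]
wrist_force: [0.3, -0.4, -3.3]
finger_gap: 0.0645
grip_force: 68.8
```

Run:
```python
from h import *
go(.642,.18,.125)
r,P=cloud("wrist"); tip(P,"s30"); held(P,34)
```

```text
at [0.6409 0.1558 0.1987] rows [0.0484 0.0024 0.1475] [-0.0002 -0.     -0.0001] dist 0.078
s30 zmax 0.0974 tip [0.6418 0.1787 0.0966] mid [0.6419 0.1788 0.0971] [0.0158 0.0168 0.0023] 302
gear (array([0.64183038, 0.17838025]), 40.10530471801758)
held: z-tcp -0.0073 y range -0.0345 0.0337 c (array([0.64103644, 0.155291  ]), 34.95475769042969) tcp [0.641  0.1559 0.1988]
```

{"op": "carry_out", "data": {"increments": [[[0.0464, 0.0018, 0.07, 0, 0, 0], [0.0464, 0.0018, 0.146, 0, 0, 0], [0.0464, 0.0018, 0.146, 0, 0, 0], [0.0464, 0.0018, 0.146, 0, 0, 0], [0.0464, 0.0018, 0.146, 0, 0, 0]]]}}

```text
clock: 28.12
tcp_pos: [0.6435, 0.18, 0.1277]
orientation: [0.001, 0.707, 0.707, 0.001]
wrist_force: [0.5, -0.2, -3.0]
finger_gap: 0.0646
grip_force: 68.9
```

Run:
```python
from h import *
go(.6418,.179,.085)
```

```text
at [0.6435 0.18   0.1277] rows [-0.002  -0.0035  0.0854] [ 0.0004 -0.0001  0.0001] dist 0.043
```

{"op": "carry_out", "data": {"increments": [[[-0.002, -0.0035, 0.02, 0, 0, 0], [-0.002, -0.0035, 0.04, 0, 0, 0], [-0.002, -0.0035, 0.052, 0, 0, 0], [-0.002, -0.0035, 0.052, 0, 0, 0]]]}}

```text
clock: 28.62
tcp_pos: [0.6416, 0.179, 0.0987]
orientation: [0.0, 0.707, 0.707, 0.0]
wrist_force: [5.6, -0.9, -6.3]
finger_gap: 0.0641
grip_force: 68.5
```

Run:
```python
from h import *
go(.6418,.179,.085)
```

```text
at [0.6416 0.179  0.0987] rows [-0.0001  0.0004  0.0274] [0.0001 0.     0.0002] dist 0.014
```

{"op": "carry_out", "data": {"increments": [[[0, 0.0014, 0.01, 0, 0, 0], [0, 0.0014, 0.018, 0, 0, 0], [0, 0.0014, 0.026, 0, 0, 0], [0, 0.0014, 0.027, 0, 0, 0]]]}}

```text
clock: 29.12
tcp_pos: [0.6417, 0.179, 0.0858]
orientation: [0.0, 0.707, 0.707, 0.0]
wrist_force: [4.5, -0.2, -1.0]
finger_gap: 0.0647
grip_force: 69.2
```

Run:
```python
from h import *
go(.6418,.179,.085)
r,P=cloud("wrist"); held(P,34)
```

```text
at [0.6417 0.179  0.0858] rows [-0.0001  0.0001  0.0015] [0.     0.     0.0002] dist 0.001
held: z-tcp -0.0073 y range -0.0347 0.0338 c (array([0.64171027, 0.17801602]), 35.13765335083008) tcp [0.6417 0.1791 0.0858]
```

{"op": "carry_out", "data": {"increments": [[[0, 0, 0, 0, 0, 0], [0, 0, 0, 0, 0, 0], [0, 0, 0, 0, 0, 0], [0, 0, 0, 0, 0, 0]]], "jaw": 0.0}}

```text
clock: 29.68
tcp_pos: [0.6405, 0.1793, 0.0856]
orientation: [-0.001, 0.707, 0.708, -0.001]
wrist_force: [0.6, 0.4, 0.3]
finger_gap: 0.0854
grip_force: 0.0
```

{"op": "carry_out", "data": {"increments": [[[0, 0, -0.08, 0, 0, 0], [0, 0, -0.2, 0, 0, 0], [-0.173, -0.316, -0.2, 0, 0, 0], [-0.173, -0.316, -0.2, 0, 0, 0], [-0.173, -0.316, -0.2, 0, 0, 0]]]}}

```text
clock: 30.3
tcp_pos: [0.4812, 0.0918, 0.1861]
orientation: [-0.0, 0.707, 0.708, -0.0]
wrist_force: [1.6, -0.8, 0.2]
finger_gap: 0.0854
grip_force: 0.0
```

{"op": "carry_out", "data": {"increments": [[[0, 0, 0.1, 0, 0, 0], [0, 0, 0.2, 0, 0, 0], [0, 0, 0.2, 0, 0, 0], [0, 0, 0.2, 0, 0, 0], [0, 0, 0.2, 0, 0, 0]]]}}

```text
clock: 30.92
tcp_pos: [0.4849, 0.0926, 0.088]
orientation: [0.001, 0.707, 0.708, 0.001]
wrist_force: [0.7, -0.3, -0.5]
finger_gap: 0.085
grip_force: 0.0
```

Run:
```python
from h import *
r,P=cloud("wrist"); cv2.imwrite("pics/w14.png",r["frame"]); face(P,.4835,.0925,.0165,29)
go(.4835,.0925,.05)
```

```text
face (array([0.48374057, 0.09225397]), 29.661012649536133) 5260 z 0.0158
at [0.4847 0.0926 0.0878] rows [-0.0003 -0.0026  0.0757] [ 0.0003 -0.      0.0002] dist 0.038
```

{"op": "carry_out", "data": {"increments": [[[-0.0005, -0.002, 0.07, 0, 0, 0], [-0.0005, -0.002, 0.12, 0, 0, 0], [-0.0005, -0.002, 0.131, 0, 0, 0], [-0.0005, -0.002, 0.131, 0, 0, 0]]]}}

```text
clock: 31.48
tcp_pos: [0.4826, 0.0923, 0.0212]
orientation: [-0.0, 0.707, 0.708, -0.0]
wrist_force: [0.2, 0.1, 1.2]
finger_gap: 0.0856
grip_force: 0.0
```

{"op": "carry_out", "data": {"increments": [[[0, 0, 0, 0, 0, 0], [0, 0, 0, 0, 0, 0], [0, 0, 0, 0, 0, 0], [0, 0, 0, 0, 0, 0]]], "jaw": 0.6}}

```text
clock: 31.98
tcp_pos: [0.4833, 0.0923, 0.0226]
orientation: [0.001, 0.707, 0.708, 0.001]
wrist_force: [-2.2, 0.1, 11.3]
finger_gap: 0.0565
grip_force: 61.0
```

Run:
```python
from h import *
go(.6475,-.065,.21)
r,P=cloud("wrist"); held(P,29.5)
```

```text
at [0.4833 0.0923 0.0226] rows [-0.3149  0.3287 -0.3742] [ 0.0003 -0.      0.0002] dist 0.295
held: z-tcp -0.0073 y range -0.0299 0.0297 c (array([0.48347375, 0.09200791]), 30.57411766052246) tcp [0.4832 0.0923 0.0226]
```

{"op": "carry_out", "data": {"increments": [[[0, 0, -0.1, 0, 0, 0], [0, 0, -0.22, 0, 0, 0], [0, 0, -0.34, 0, 0, 0], [-0.08, 0.08, -0.374, 0, 0, 0], [-0.16, 0.16, -0.374, 0, 0, 0]]]}}

```text
clock: 32.65
tcp_pos: [0.5644, 0.0118, 0.2109]
orientation: [0.002, 0.706, 0.708, 0.002]
wrist_force: [-0.2, 0.6, -2.3]
finger_gap: 0.0559
grip_force: 65.2
```

{"op": "carry_out", "data": {"increments": [[[-0.155, 0.168, 0, 0, 0, 0], [-0.155, 0.168, 0, 0, 0, 0], [-0.155, 0.168, 0, 0, 0, 0], [-0.155, 0.168, 0, 0, 0, 0], [-0.155, 0.168, 0, 0, 0, 0]]]}}

```text
clock: 33.28
tcp_pos: [0.6455, -0.064, 0.2075]
orientation: [-0.001, 0.706, 0.708, -0.001]
wrist_force: [-0.2, -0.3, -2.8]
finger_gap: 0.0563
grip_force: 65.2
```

{"op": "carry_out", "data": {"increments": [[[0, 0, 0, 0, 0, 0], [0, 0, 0, 0, 0, 0]]]}}

```text
clock: 33.52
tcp_pos: [0.6461, -0.0644, 0.2078]
orientation: [-0.0, 0.706, 0.708, -0.0]
wrist_force: [0.4, 0.1, -2.1]
finger_gap: 0.0561
grip_force: 65.2
```

Run:
```python
from h import *
go(.647,-.04,.13)
r,P=cloud("wrist"); tip(P,"s25"); held(P,29.5)
```

```text
at [ 0.6461 -0.0644  0.2078] rows [0.0487 0.002  0.1555] [-0.0001  0.      0.0004] dist 0.082
s25 zmax 0.1023 tip [ 0.6467 -0.0406  0.1016] mid [ 0.6468 -0.0405  0.102 ] [0.0125 0.0121 0.0022] 183
gear (array([ 0.64700208, -0.04103791]), 27.284645080566406)
held: z-tcp -0.0073 y range -0.0296 0.0299 c (array([ 0.64635187, -0.06440993]), 30.574756622314453) tcp [ 0.6462 -0.0645  0.2077]
```

{"op": "carry_out", "data": {"increments": [[[0.0471, 0.0018, 0.08, 0, 0, 0.0004], [0.0471, 0.0018, 0.155, 0, 0, 0.0004], [0.0471, 0.0018, 0.155, 0, 0, 0.0004], [0.0471, 0.0018, 0.155, 0, 0, 0.0004], [0.0471, 0.0018, 0.155, 0, 0, 0.0004]]]}}

```text
clock: 34.2
tcp_pos: [0.6486, -0.042, 0.132]
orientation: [0.001, 0.708, 0.707, 0.001]
wrist_force: [-0.5, -0.6, -0.9]
finger_gap: 0.0561
grip_force: 65.2
```

Run:
```python
from h import *
go(.6469,-.0408,.091)
```

```text
at [ 0.6486 -0.042   0.132 ] rows [ 0.0025 -0.0035  0.082 ] [ 0.0004  0.0001 -0.0003] dist 0.041
```

{"op": "carry_out", "data": {"increments": [[[0.0025, -0.003, 0.02, 0, 0, 0], [0.0025, -0.003, 0.04, 0, 0, 0], [0.0025, -0.003, 0.05, 0, 0, 0], [0.0025, -0.003, 0.05, 0, 0, 0]]]}}

```text
clock: 34.7
tcp_pos: [0.6466, -0.0405, 0.1042]
orientation: [0.0, 0.708, 0.707, 0.0]
wrist_force: [5.4, -0.7, -4.8]
finger_gap: 0.056
grip_force: 65.0
```

Run:
```python
from h import *
go(.6469,-.0408,.091)
```

```text
at [ 0.6466 -0.0405  0.1042] rows [-0.0006  0.0007  0.0265] [ 0.      0.     -0.0002] dist 0.013
```

{"op": "carry_out", "data": {"increments": [[[-0.0006, 0.0014, 0.01, 0, 0, 0], [-0.0006, 0.0014, 0.018, 0, 0, 0], [-0.0006, 0.0014, 0.026, 0, 0, 0], [-0.0006, 0.0014, 0.0265, 0, 0, 0]]]}}

```text
clock: 35.2
tcp_pos: [0.6467, -0.0406, 0.0912]
orientation: [-0.0, 0.708, 0.707, -0.0]
wrist_force: [4.9, -0.5, -2.8]
finger_gap: 0.0565
grip_force: 65.2
```

Run:
```python
from h import *
go(.6469,-.0408,.091)
r,P=cloud("wrist"); held(P,29.5)
```

```text
at [ 0.6467 -0.0406  0.0912] rows [-0.0004  0.0005  0.0004] [-0.0001 -0.     -0.0002] dist 0.000
held: z-tcp -0.0073 y range -0.0298 0.0297 c (array([ 0.6468219 , -0.04074487]), 30.472087860107422) tcp [ 0.6467 -0.0406  0.0912]
```

Top at .084 = .068+.016: seated. Release, retreat upward and back, then check all five.

{"op": "carry_out", "data": {"increments": [[[0, 0, 0, 0, 0, 0], [0, 0, 0, 0, 0, 0], [0, 0, 0, 0, 0, 0], [0, 0, 0, 0, 0, 0]]], "jaw": 0.05}}

```text
clock: 35.75
tcp_pos: [0.646, -0.0405, 0.0914]
orientation: [-0.001, 0.708, 0.707, -0.001]
wrist_force: [0.3, 0.0, -0.1]
finger_gap: 0.0811
grip_force: 0.0
```

{"op": "carry_out", "data": {"increments": [[[0, 0, -0.08, 0, 0, 0], [0, 0, -0.2, 0, 0, 0], [0, 0, -0.32, 0, 0, 0], [-0.1, -0.2, -0.44, 0, 0, 0], [-0.2, -0.4, -0.54, 0, 0, 0]]]}}

```text
clock: 36.38
tcp_pos: [0.5462, -0.0907, 0.3095]
orientation: [0.0, 0.707, 0.707, -0.0]
wrist_force: [-0.5, -0.7, 0.6]
finger_gap: 0.0811
grip_force: 0.0
```

{"op": "carry_out", "data": {"increments": [[[0, -0.1, 0, 0, 0, 0], [0, -0.1, 0, 0, 0, 0], [0, -0.1, 0, 0, 0, 0], [0, -0.1, 0, 0, 0, 0]]]}}

```text
clock: 36.88
tcp_pos: [0.498, -0.0903, 0.308]
orientation: [-0.0, 0.707, 0.707, -0.0]
wrist_force: [0.3, 0.4, -0.4]
finger_gap: 0.0813
grip_force: 0.0
```

Run:
```python
from h import *
C={"s15":(.5884,.335,.070,21,7.5),"s30":(.6418,.1785,.078,34,15),"s25":(.6469,-.0408,.084,29.5,12.5),"s11":(.6175,-.1918,.064,17,5.5),"s20":(.4806,-.3196,.074,25,10)}
for c in ["top","side"]:
    r,P=cloud(c); cv2.imwrite(f"pics/{c}F.png",r["frame"] if c=="top" else cv2.resize(r["frame"][120:340,150:400],(750,600))); Q=P.reshape(-1,3); Q=Q[~np.isnan(Q[:,0])]
    for k,(x,y,z,R,j) in C.items():
        d=np.hypot(Q[:,0]-x,Q[:,1]-y); t=Q[(d<R/1000-.003)&(d>j/1000+.004)&(Q[:,2]>z-.02)]
        if len(t)>8:
            A=np.c_[t[:,:2]-[x,y],np.ones(len(t))]; print(c,k,"exp z",z,"median",np.median(t[:,2]).round(4),"tilt",np.linalg.lstsq(A,t[:,2],rcond=None)[0][:2].round(3),len(t))
```

```text
top s15 exp z 0.07 median 0.0688 tilt [-0.022 -0.033] 80
top s30 exp z 0.078 median 0.0745 tilt [0.004 0.001] 246
top s25 exp z 0.084 median 0.0833 tilt [-0.004 -0.002] 177
top s20 exp z 0.074 median 0.0739 tilt [0.158 0.35 ] 18
side s15 exp z 0.07 median 0.0684 tilt [ 0.1  -0.14] 98
side s30 exp z 0.078 median 0.0746 tilt [ 0.054 -0.079] 182
side s25 exp z 0.084 median 0.082 tilt [ 0.119 -0.128] 93
side s11 exp z 0.064 median 0.0592 tilt [-0.156 -0.238] 25
side s20 exp z 0.074 median 0.0696 tilt [ 0.085 -0.249] 52
```

View pics/sideF.png

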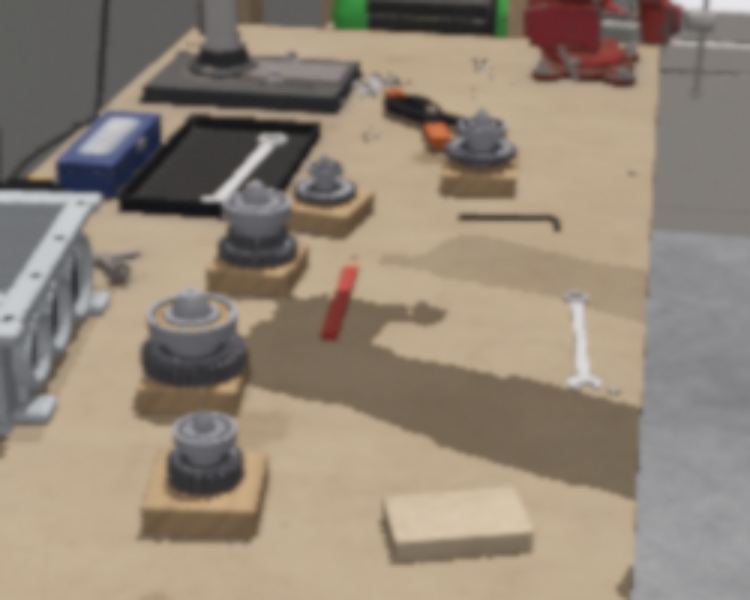

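View pics/topF.png

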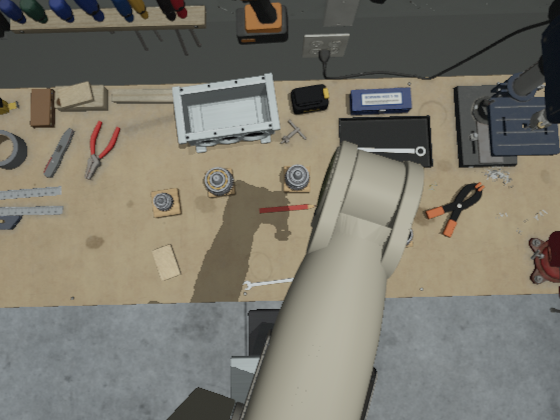

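{"op": "carry_out", "data": {"increments": [[[-0.54, 0.1, 0, 0, 0, 0], [-0.54, 0.1, 0, 0, 0, 0], [-0.54, 0.1, 0, 0, 0, 0], [-0.54, 0.1, 0, 0, 0, 0], [-0.54, 0.1, 0, 0, 0, 0]]]}}

```text
clock: 37.6
tcp_pos: [0.547, -0.3641, 0.3058]
orientation: [-0.001, 0.708, 0.706, -0.001]
wrist_force: [-0.2, 0.8, 0.0]
finger_gap: 0.0812
grip_force: 0.0
```

{"op": "carry_out", "data": {"increments": [[[0, 0, 0, 0, 0, 0], [0, 0, 0, 0, 0, 0], [0, 0, 0, 0, 0, 0]]]}}

```text
clock: 37.98
tcp_pos: [0.5468, -0.3589, 0.3084]
orientation: [-0.001, 0.707, 0.707, -0.0]
wrist_force: [0.3, 0.3, 0.4]
finger_gap: 0.0807
grip_force: 0.0
```

Run:
```python
from h import *
C={"s11":(.6175,-.1918,.064,17,5.5),"s20":(.4806,-.3196,.074,25,10),"s25":(.6469,-.0408,.084,29.5,12.5)}
r,P=cloud("wrist"); cv2.imwrite("pics/wF.png",r["frame"]); Q=P.reshape(-1,3); Q=Q[~np.isnan(Q[:,0])]
print(env.get_state()["tcp_pos"])
for k,(x,y,z,R,j) in C.items():
    d=np.hypot(Q[:,0]-x,Q[:,1]-y); t=Q[(d<R/1000-.002)&(d>j/1000+.003)&(Q[:,2]>z-.02)]
    if len(t)>8:
        A=np.c_[t[:,:2]-[x,y],np.ones(len(t))]; print(k,"exp z",z,"median",np.median(t[:,2]).round(4),"tilt",np.linalg.lstsq(A,t[:,2],rcond=None)[0][:2].round(3),len(t)); face(P,x,y,np.median(t[:,2]),R)
```

```text
[ 0.54676637 -0.35892048  0.30857079]
s11 exp z 0.064 median 0.0634 tilt [ 0.004 -0.   ] 332
face (array([ 0.61631604, -0.19306622]), 16.9058837890625) 556 z 0.0636
s20 exp z 0.074 median 0.0738 tilt [0.001 0.001] 1050
face (array([ 0.47988776, -0.31960089]), 24.946256637573242) 1470 z 0.0739
```

View pics/wF.png

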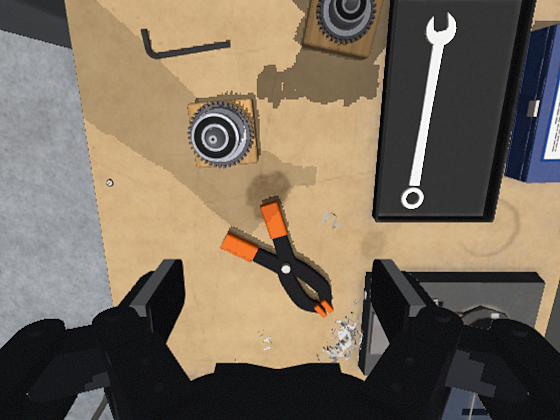

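Both the 50 bearing at (213,137) and the 34 bearing at (348,5) lie flat at the right heights. The other three were already confirmed seated and flat, so I'm handing in.

```bash
python3 -c "
from workcell import env
print(env.hand_in())"
```

```text
the job is handed in; nothing more can be done
None
```

All five bearings are on their matching shafts, measured flat and at shoulder height, and released; the job was handed in at about 38 s on the robot clock, and no verdict came back.

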